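Tighten the driver's chuck on its bit

TASK

Two small electric drivers stand chuck-up in their charging stands on the shop counter; a driver bit stands loose in the chuck of one of them, the other chuck is empty. Take the chuck sleeve of the driver that holds the bit and turn it clockwise, seen from above, until its jaws grip the bit firmly; then let go, leaving the bit upright and fully down in the chuck.

Things in the scene. Friction and masses are not known exactly. Their poses are not given: they have to be found in the camera images.
- chuck_sleeve (a joint): angle (rad) of the black ribbed sleeve of the driver with the bit; grows clockwise seen from above, starts at 0 to 0.3, stop at 1.5. It draws three dark steel jaws in together, 5 mm per rad each; they meet the bit at about 1.15, then it goes hard: press on about 0.2 rad more to grip firmly. Turns stiffly (0.12 N m), stays where left. The identical empty driver is over 200 mm away, left or right
- chuck_grip (a point): point on the sleeve's upright axis at the height to grip, 120 mm over the counter. Sleeve 48 mm in diameter, 94 to 138 mm over the counter, straight-sided to 130; jaws stand 1 mm out of its top. The fixed grey body below is 36 mm in diameter just under the sleeve, 54 mm lower down; black stand 84 x 84 x 14 mm, fixed to the counter. Any grasp yaw will do
- bit: loose steel driver bit, 12 mm in diameter, 58 mm long, point up; origin at the centre of its underside, z along it to its point. It stands on the sleeve's axis in a 15 mm bore whose floor is 100 mm over the counter; its point is 158 mm over the counter, 20 mm above the sleeve's top
- jaw: one of the three dark steel jaws in the sleeve, 8 x 8 x 23 mm; the others are 120 degrees round and move with it. Origin near the chuck's axis at the jaw's underside, 116 mm over the counter; it slides along its own -x, toward the axis, as the sleeve closes

How it is judged:
At the end, for the whole second after the job is handed in: the sleeve of the driver that holds the bit is turned past 1.0 rad and the listed jaw presses on the bit with more than 2 N; the bit stands in the chuck, at rest, within 5 mm of its axis, within 10 degrees of upright and less than 6 mm above the chuck's floor (value of joint chuck_sleeve above 1 rad and contact force between jaw and bit above 2 N and horizontal distance between bit and chuck_grip below 0.005 m and height (world z) of bit below 0.106 m and angle between bit's own z axis and vertical below 0.17 rad and linear speed of bit below 0.02 m/s); the robot touches nothing.
It also fails if it takes over 32 s, if anything falls off the work surface, if the arm or the gripper's body presses on something with over 40 N, if the wrist force passes 120 N, or if a joint passes its speed limit or range.

ROBOT

A 6-joint arm with a two-finger parallel gripper is mounted at the origin on a cart in front of the work surface, level with it; the furniture and walls round the work are solid. World frame = base frame: x ahead of the robot, y to its left, z up, the work surface at z = 0. Lengths are in m, angles in rad, forces in N, time in s.
With the tool pointing down it reaches from about 0.275 to 0.825 m from the base axis. Payload 4.9 kg.
Tool frame: the origin (TCP) lies between the finger pads; the fingertips stand 11 mm ahead of it and the grasp point (between the pads) lies 8 mm behind it; z points along the fingers, y is the line along which they close (so a half turn about z gives the same grasp; the last joint's range is limited). The gripper opens to 85 mm and grips with 20 to 120 N. Pads are 22 mm wide; open, the fingers measure 114 mm over their backs; the gripper's body (76 mm by 85 mm) begins 54 mm behind the grasp point. The pads swing forward as they close: fully open they stand 13 mm farther back than shut.
Start: joints at [-1.441, 0.326, -0.193, 1.052, 0, 1.437], TCP at [0.143, -0.531, 0.205] pointing down, gripper open.
Joint ranges: [-2.65, 2.65], [-0.97, 1.79], [-1.3, 1.35], [-1.93, 2.1], [-1.47, 1.37], [-3.14, 3.14]. Speed limits (rad/s): [2.57, 2.57, 3.14, 3.14, 3.14, 3.14].

INTERFACE

Orientations are given as a unit quaternion [w, x, y, z].
In Python, from workcell import sensors, snapshot, camera_model, order gives the robot as it stands.
- The arm moves only by the tool play_rows, never from a script. Its argument "motion" is a list of rows, each a list of 3 entries, a list of its own where there are three numbers: the shift along the tool's x, y, z in cm, then the turn about the tool's z in rad, then the finger opening in cm, from 0 to 8.54. In form: [[[x, y, z], spin, hand], ...]. A call has 1 to 20 rows; each row shifts and turns the commanded pose from where the row before left it, along the tool's axes as they then stand; what a row does not reach is not made up. A row lasts 1/10 s, in which the tool goes at most 50 mm and 8.59 degrees, less where a joint would pass 70% of its speed; a pose out of reach is approached as far as the arm can. A call is refused whole if a number of a shift passes 5 or a number of a turn 0.15, either way. A call with a gripper value outside its range is refused whole. The fingers move at their own pace and stop on an object; "squeeze" is the grip in N (left out, the last holds). Time passes only in rows, so rows that do not move let the fingers close. It gives the time, the measured TCP pose, the force, the opening and the grip force at its end, in the units of the state.
- sensors.sense(): the state, without advancing time (a new reading comes with each control period).
- snapshot(name): name is "side" or "top" or "wrist"; returns (picture, depth): 420x560x3 uint8, blue, green, red; 420x560 float32, m along the optical axis (not along the pixel's ray), 0 where there is no reading.
- camera_model(name): a dict with "fovy" (degrees; the focal length in pixels is half the picture's height over the tangent of half this angle, whatever the lens; pixels are square), "cx", "cy" (the principal point, pixels), "extrinsics" (4x4, takes a point from world to camera coordinates). Camera axes: x right, y down, z forward; pixel columns grow to the right and rows downward; lengths in m; the calibration is good to about 2 mm. A picture is of the moment at which its call begins: read the wrist's pose just before it. camera_model takes no time and is no camera call; for the wrist camera it gives the pose at the moment of the call.
- order.finish_job(): hands the job in; it is judged then, once.
The state is a dict: "t": time; "joint_positions": joint angles; "joint_vel": joint speeds; "tau": joint torques, N m; "tcp_pos": TCP position; "ee_rot": TCP orientation; "force": force on the tool from outside, world axes, zero at the start; "torque": the same for the moment, N m; "width": finger opening in m; "gripper_force": force on a finger pad.
Only numpy, scipy, OpenCV 4.12 (cv2) and the standard library are available. Lean on these libraries where they do the work, as an engineer would, in place of code of your own. Each camera call takes 0.05 s, during which the arm holds its last target. There are 200 camera calls.

## Working session

There is one attempt and no reset: what is moved stays moved. The work goes in short steps, Python scripts to look and compute and a tool call to move; the robot and the scene stay as the last step left them, time stands still between calls to the robot, and variables do not carry over. Pictures are saved under pics/ and viewed, at most 10 in all, crops included, and the job is handed in when it is done.

Besides the shell and the picture viewer there is one more tool, called after "Call:" as a command line: name --argument value ..., lists and objects as JSON in quotes. play_rows: Moves the arm, as the interface text tells. Its arguments: {"type":"object","properties":{"motion":{"type":"array","items":{"type":"array"}},"squeeze":{"type":"number"}},"required":["motion"]}

```bash
mkdir -p pics; cat > h.py <<'E'
import numpy as np, cv2
from workcell import sensors, snapshot, camera_model, order
def K(m):
    f=210/np.tan(np.radians(m["fovy"])/2); return f,m["cx"],m["cy"]
def ray(m,u,v):
    f,cx,cy=K(m); E=np.array(m["extrinsics"]); R=E[:3,:3]; o=-R.T@E[:3,3]
    return o,R.T@np.array([(u-cx)/f,(v-cy)/f,1.])
def onz(m,u,v,z):
    o,d=ray(m,u,v); return o+d*(z-o[2])/d[2]
def cloud(m,D):
    v,u=np.mgrid[:420,:560]; f,cx,cy=K(m); E=np.array(m["extrinsics"])
    P=np.dstack([(u-cx)/f*D,(v-cy)/f*D,D]); return (P-E[:3,3])@E[:3,:3]
E
python3 - <<'E'
from h import *
ims=[]
for n in("side","top"):
    m=camera_model(n);p,D=snapshot(n);np.savez(n+".npz",p=p,D=D);cv2.imwrite(f"pics/{n}.png",p)
    print(n,m["fovy"],ray(m,280,210)); C=cloud(m,D)
    k=(D>0)&(C[...,2]>0.08)&(C[...,2]<0.2)&(abs(C[...,0])<0.85)
    nn,l,s,c=cv2.connectedComponentsWithStats(k.astype(np.uint8))
    for i in range(1,nn):
        if s[i,4]>60: print(s[i],c[i].round(),C[l==i].mean(0).round(3),C[l==i].max(0).round(3),C[l==i].min(0).round(3))
s=sensors.sense();print(s)
E
```

```text
side 52.78841483062149 (array([0.44777644, 0.79308563, 0.56720691]), array([ 0.07229619, -0.87354878, -0.4814407 ]))
[ 265   34  152   22 2620] [340.  44.] [ 0.303 -2.517  0.141] [ 0.85  -2.437  0.2  ] [-0.244 -2.569  0.08 ]
[490  39  16  19 239] [497.  48.] [-0.805 -2.517  0.142] [-0.754 -2.477  0.2  ] [-0.849 -2.56   0.081]
[ 502   49   58   44 1097] [529.  69.] [-0.74  -1.821  0.127] [-0.684 -1.407  0.199] [-0.849 -2.082  0.08 ]
[ 174  119   49   85 1886] [199. 162.] [ 0.759 -0.272  0.127] [ 0.85  -0.103  0.2  ] [ 0.695 -0.702  0.08 ]
[268 189  22  30 547] [278. 203.] [ 0.522 -0.057  0.117] [ 0.547 -0.042  0.14 ] [ 0.499 -0.089  0.08 ]
[ 487  188   73   75 3799] [525. 230.] [0.028 0.048 0.138] [0.068 0.074 0.2  ] [-0.055 -0.03   0.08 ]
[268 249  27  43 934] [281. 271.] [0.494 0.201 0.12 ] [0.518 0.214 0.159] [0.471 0.169 0.08 ]
top 51.53971788911993 (array([0.37579864, 0.035427  , 0.98824232]), array([ 0.12643909, -0.02577932, -0.99167747]))
[ 437   33   96   65 3271] [484.  61.] [ 0.813 -0.413  0.124] [ 0.85  -0.329  0.173] [ 0.749 -0.523  0.08 ]
[539  50  21  25 309] [552.  59.]
[... 386 characters left out ...]
t_positions': array([-1.44119173e+00,  3.26875791e-01, -1.93488986e-01,  1.05196453e+00,
       -1.46467780e-05,  1.43657501e+00]), 'joint_vel': array([-1.33152967e-03, -8.43828179e-04,  3.17921581e-03, -1.08499749e-04,
       -1.21485999e-03, -6.36673700e-05]), 'tau': array([ 2.93037283e-04, -4.44238687e+01,  2.63037640e+01,  7.86145160e-03,
       -1.03337659e-04,  1.00487725e-06]), 'tcp_pos': array([ 0.14335013, -0.53042092,  0.20437493]), 'ee_rot': array([-7.66506133e-04,  9.91311803e-01,  1.31530688e-01, -5.55402883e-06]), 'force': array([ 0.20238677, -0.08432675,  0.00261952]), 'torque': array([-0.02029319,  0.01812552, -0.00170245]), 'gripper_force': 0.0, 'width': 0.08527615156502966}
```

View pics/side.png

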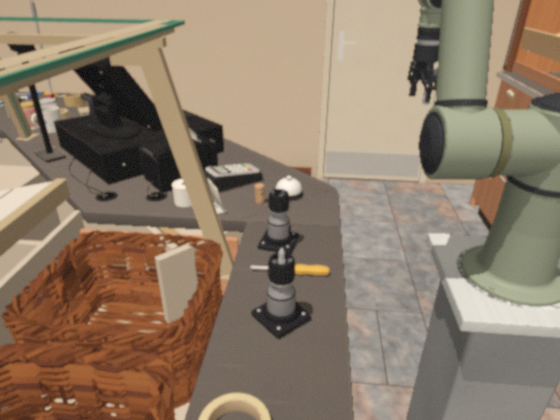

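View pics/top.png

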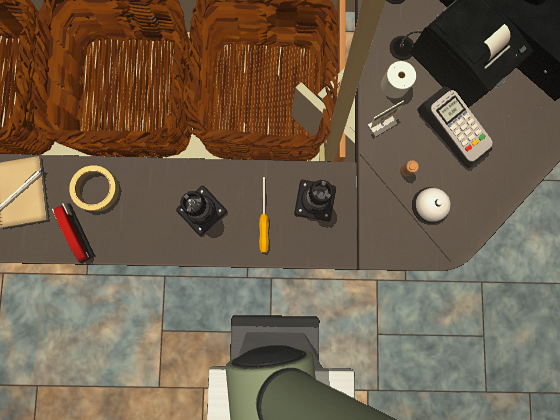

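The side view shows the near driver, at pixel (281,271), holding the bit. It is also at (193,203) in the top view, with its axis near (0.495, 0.187), and its top point measures 0.159 high. The other chuck, at (278,203) in the side view, is empty. I'll spin in place first so the last joint has room to turn, rising as it goes.

Call:
play_rows --motion '[[[0, 0, -0.3], -0.15, 8.54], [[0, 0, -0.3], -0.15, 8.54], [[0, 0, -0.3], -0.15, 8.54], [[0, 0, -0.3], -0.15, 8.54], [[0, 0, -0.3], -0.15, 8.54], [[0, 0, -0.3], -0.15, 8.54], [[0, 0, -0.3], -0.15, 8.54], [[0, 0, -0.3], -0.15, 8.54], [[0, 0, -0.3], -0.15, 8.54], [[0, 0, -0.3], -0.15, 8.54], [[0, 0, -0.3], -0.15, 8.54], [[0, 0, -0.3], -0.15, 8.54], [[0, 0, -0.3], -0.15, 8.54], [[0, 0, -0.3], -0.15, 8.54], [[0, 0, -0.3], -0.15, 8.54], [[0, 0, -0.3], -0.15, 8.54], [[0, 0, -0.3], -0.15, 8.54], [[0, 0, -0.3], -0.15, 8.54], [[0, 0, -0.3], -0.15, 8.54], [[0, 0, -0.3], -0.15, 8.54]]'

```text
t: 2.1
tcp_pos: [0.1434, -0.5306, 0.2647]
ee_rot: [-0.0, -0.064, 0.998, 0.001]
force: [0.4, 0.8, 0.3]
width: 0.085
gripper_force: 0.0
```

```bash
cat >> h.py <<'E'
from scipy.spatial.transform import Rotation as Ro
def Rt(s): return Ro.from_quat(np.roll(s["ee_rot"],-1)).as_matrix()
def togo(p):
    s=sensors.sense(); print("t",s["t"],"tcp",s["tcp_pos"].round(4),"q",s["joint_positions"].round(3),"w",round(s["width"],4))
    print("go cm",(Rt(s).T@(np.array(p)-s["tcp_pos"])*100).round(2)); print(Rt(s).round(3).tolist())
E
python3 - <<'E'
from h import *
togo([.495,.187,.25]); s=sensors.sense()
o,d=ray(camera_model("wrist"),280,210); print(Rt(s).T@(o-s["tcp_pos"]),Rt(s).T@d)
E
```

```text
t 2.1 tcp [ 0.1434 -0.5306  0.2647] q [-1.441  0.295 -0.083  1.194  0.    -1.57 ] w 0.085
go cm [-44.06  66.67   1.55]
[[-0.992, -0.128, -0.0], [-0.128, 0.992, 0.001], [-0.0, 0.001, -1.0]]
[ 0.08448599  0.000279   -0.16846181] [-0.34436314  0.00311194  0.93900094]
```

Call:
play_rows --motion '[[[-2.2, 3.33, 0], 0, 8.54], [[-2.2, 3.33, 0], 0, 8.54], [[-2.2, 3.33, 0], 0, 8.54], [[-2.2, 3.33, 0], 0, 8.54], [[-2.2, 3.33, 0], 0, 8.54], [[-2.2, 3.33, 0], 0, 8.54], [[-2.2, 3.33, 0], 0, 8.54], [[-2.2, 3.33, 0], 0, 8.54], [[-2.2, 3.33, 0], 0, 8.54], [[-2.2, 3.33, 0], 0, 8.54], [[-2.2, 3.33, 0], 0, 8.54], [[-2.2, 3.33, 0], 0, 8.54], [[-2.2, 3.33, 0], 0, 8.54], [[-2.2, 3.33, 0], 0, 8.54], [[-2.2, 3.33, 0], 0, 8.54], [[-2.2, 3.33, 0], 0, 8.54], [[-2.2, 3.33, 0], 0, 8.54], [[-2.2, 3.33, 0], 0, 8.54], [[-2.2, 3.33, 0], 0, 8.54], [[-2.2, 3.33, 0], 0, 8.54]]'

```text
t: 4.1
tcp_pos: [0.4991, 0.1853, 0.2647]
ee_rot: [-0.0, -0.061, 0.998, -0.0]
force: [-0.5, -0.8, 0.1]
width: 0.085
gripper_force: 0.0
```

```bash
cat > look.py <<'E'
import sys
from h import *
m=camera_model("wrist"); p,D=snapshot("wrist"); cv2.imwrite(f"pics/{sys.argv[1]}.png",p); C=cloud(m,D)
for lo,hi in((.132,.142),(.145,.170)):
    k=(D>0)&(C[...,2]>lo)&(C[...,2]<hi)&(np.hypot(C[...,0]-.495,C[...,1]-.187)<.04)
    if k.sum()>5:
        P=C[k]; v,u=np.nonzero(k); c,r=cv2.minEnclosingCircle(P[:,:2].astype(np.float32))
        print(lo,k.sum(),"circle",np.round(c,4),round(r,4),"mean",P.mean(0).round(4),"zmax",P[:,2].max().round(4),"px",u.min(),u.max(),v.min(),v.max())
togo([.495,.187,.112])
E
python3 look.py w1
```

```text
0.132 871 circle [0.4961 0.1892] 0.0227 mean [0.4942 0.1888 0.137 ] zmax 0.1411 px 261 304 163 205
0.145 90 circle [0.4966 0.1891] 0.005 mean [0.4952 0.1888 0.1532] zmax 0.1591 px 278 288 183 194
t 4.15 tcp [0.5016 0.19   0.2642] q [ 0.222  0.267 -0.123  1.179  0.004  0.096] w 0.0853
go cm [ 0.71 -0.28 15.22]
[[-0.992, -0.126, 0.001], [-0.126, 0.992, 0.004], [-0.002, 0.004, -1.0]]
```

View pics/w1.png

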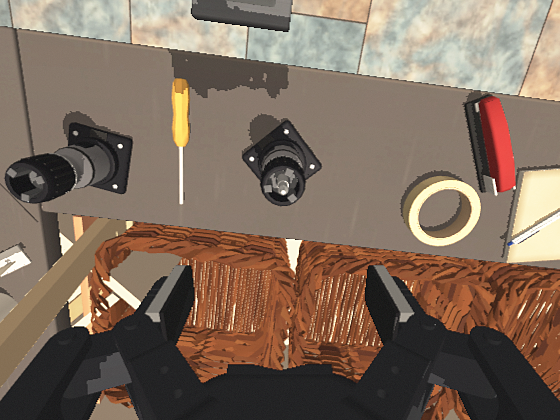

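The wrist view shows the bit in its chuck at (283,190) and the empty driver at (40,180). The axis comes out near (0.4955, 0.189). I'll go closer and look again at rest.

Call:
play_rows --motion '[[[0.2, 0, 1.5], 0, 8.54], [[0.2, 0, 1.5], 0, 8.54], [[0.2, 0, 1.5], 0, 8.54], [[0, 0, 1.5], 0, 8.54], [[0, 0, 0], 0, 8.54], [[0, 0, 0], 0, 8.54], [[0, 0, 0], 0, 8.54], [[0, 0, 0], 0, 8.54]]'

```text
t: 4.95
tcp_pos: [0.4936, 0.183, 0.2059]
ee_rot: [0.001, -0.061, 0.998, 0.0]
force: [-0.2, -0.5, -0.5]
width: 0.0852
gripper_force: 0.0
```

```bash
python3 look.py w2
```

```text
0.132 1292 circle [0.4959 0.1888] 0.023 mean [0.494  0.1885 0.1369] zmax 0.1416 px 259 312 184 234
0.145 137 circle [0.4963 0.1889] 0.0051 mean [0.4948 0.1887 0.153 ] zmax 0.1587 px 280 292 209 223
t 5.0 tcp [0.4935 0.183  0.2059] q [ 0.215  0.281 -0.254  1.034 -0.     0.093] w 0.0855
go cm [-0.18  0.38  9.39]
[[-0.993, -0.122, 0.001], [-0.122, 0.993, 0.0], [-0.001, 0.0, -1.0]]
```

View pics/w2.png

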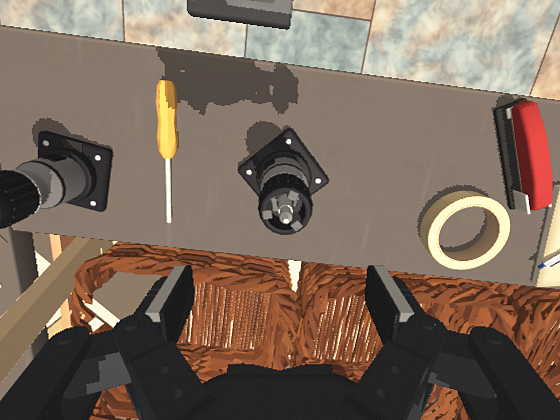

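Both views agree: sleeve axis at about (0.4957, 0.1885), circle radius 23 mm, and bit top at 0.159. In the picture the bit is at (286,215), with open pads either side of the target line. I'll centre over it and descend.

Call:
play_rows --motion '[[[-0.3, 0.5, 0], 0, 8.54], [[0, 0, 1], 0, 8.54], [[0, 0, 1], 0, 8.54], [[0, 0, 1], 0, 8.54], [[0, 0, 1], 0, 8.54], [[0, 0, 1], 0, 8.54], [[0, 0, 1], 0, 8.54], [[0, 0, 1], 0, 8.54], [[0, 0, 1], 0, 8.54], [[0, 0, 1], 0, 8.54], [[0, 0, 0.4], 0, 8.54], [[0, 0, 0], 0, 8.54], [[0, 0, 0], 0, 8.54], [[0, 0, 0], 0, 8.54]]'

```text
t: 6.4
tcp_pos: [0.4958, 0.1884, 0.1116]
ee_rot: [0.0, -0.061, 0.998, 0.0]
force: [0.2, 0.1, -0.4]
width: 0.0859
gripper_force: 0.0
```

```bash
python3 - <<'E'
from h import *
togo([.4957,.1885,.112])
E
```

```text
t 6.4 tcp [0.4958 0.1884 0.1116] q [ 0.224  0.373 -0.383  0.814 -0.     0.102] w 0.0859
go cm [ 0.01  0.01 -0.04]
[[-0.993, -0.122, 0.001], [-0.122, 0.993, 0.0], [-0.001, 0.0, -1.0]]
```

Call:
play_rows --motion '[[[0, 0, 0], 0, 6.0], [[0, 0, 0], 0, 5.2], [[0, 0, 0], 0, 4.6], [[0, 0, 0], 0, 4.0], [[0, 0, 0], 0, 4.0], [[0, 0, 0], 0, 4.0], [[0, 0, 0], 0, 4.0], [[0, 0, 0], 0, 4.0], [[0, 0, 0], 0, 4.0]]' --squeeze 60

```text
t: 7.3
tcp_pos: [0.4954, 0.1883, 0.1111]
ee_rot: [-0.0, -0.061, 0.998, -0.0]
force: [0.6, -0.2, 0.5]
width: 0.0397
gripper_force: 0.0
```

The fingers went to 40 mm with no grip force, which doesn't fit a 48 mm sleeve, so I'll look.

```bash
python3 - <<'E'
from h import *
a,_=snapshot("wrist"); b,_=snapshot("side")
c=cv2.resize(b[170:350,190:370],(420,420))
cv2.imwrite("pics/c3.png",cv2.resize(np.hstack([a,c]),(800,343)))
s=sensors.sense(); print(s)
E
```

```text
{'t': 7.4, 'joint_positions': array([ 2.23879601e-01,  3.73201528e-01, -3.83358861e-01,  8.14231637e-01,
        1.11625820e-05,  1.01673169e-01]), 'joint_vel': array([-2.95817712e-04, -2.61040508e-04,  5.21902174e-05, -5.98765031e-04,
        5.68990679e-04,  2.67412615e-04]), 'tau': array([ 1.12028672e-04, -4.38503408e+01,  2.33074361e+01,  1.11349742e-03,
       -2.98921177e-04, -8.06692739e-07]), 'tcp_pos': array([0.49538211, 0.1882844 , 0.11107054]), 'ee_rot': array([ 1.21763582e-06, -6.10652004e-02,  9.98133779e-01,  5.85602920e-06]), 'force': array([-0.51119299,  0.28046502,  0.38855131]), 'torque': array([-0.01967646,  0.03162516, -0.00392919]), 'gripper_force': 0.0, 'width': 0.04000901055331449}
```

View pics/c3.png

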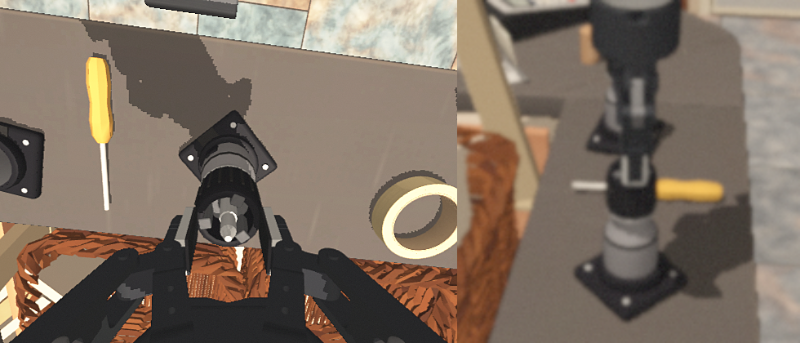

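The pads flank the sleeve in both views, but the fingertips look high on it in the side view, near crop pixel (635,185). I'll measure the pad positions from depth.

```bash
python3 - <<'E'
from h import *
s=sensors.sense();R=Rt(s);c=np.array([.4957,.1885,0])
for n in("wrist","side"):
    m=camera_model(n);p,D=snapshot(n);C=cloud(m,D)
    L=(C-c)@np.c_[R[:,0],R[:,1],[0,0,1]]
    k=(D>0)&(np.hypot(L[...,0],L[...,1])<.045)
    print(n)
    for z in np.arange(.09,.18,.006):
        q=k&(L[...,2]>=z)&(L[...,2]<z+.006)
        P=L[q]
        if len(P): print(f"z{z:.3f} n{len(P)} x {P[:,0].min():.3f} {P[:,0].max():.3f} y {P[:,1].min():.3f} {P[:,1].max():.3f}  |y|>.02 x:",[ (P[h][:,0].min().round(3),P[h][:,0].max().round(3),abs(P[h][:,1]).min().round(3),h.sum()) for h in((P[:,1]>.018),(P[:,1]<-.018)) if h.sum()])
E
```

```text
wrist
z0.090 n95 x 0.007 0.023 y -0.022 0.021  |y|>.02 x: [(np.float64(0.01), np.float64(0.015), np.float64(0.018), np.int64(8)), (np.float64(0.007), np.float64(0.013), np.float64(0.018), np.int64(6))]
z0.096 n196 x -0.004 0.023 y -0.023 0.022  |y|>.02 x: [(np.float64(0.009), np.float64(0.013), np.float64(0.019), np.int64(16)), (np.float64(0.005), np.float64(0.014), np.float64(0.018), np.int64(14))]
z0.102 n238 x -0.017 0.023 y -0.023 0.022  |y|>.02 x: [(np.float64(0.009), np.float64(0.013), np.float64(0.019), np.int64(17)), (np.float64(0.006), np.float64(0.014), np.float64(0.018), np.int64(16))]
z0.108 n601 x -0.018 0.023 y -0.023 0.024  |y|>.02 x: [(np.float64(0.001), np.float64(0.013), np.float64(0.019), np.int64(20)), (np.float64(0.006), np.float64(0.014), np.float64(0.018), np.int64(21))]
z0.114 n486 x -0.018 0.023 y -0.023 0.024  |y|>.02 x: [(np.float64(0.001), np.float64(0.013), np.float64(0.019), np.int64(27)), (np.float64(0.005), np.float64(0.014), np.float64(0.018), np.int64(21))]
z0.120 n592 x -0.018 0.023 y -0.023 0.024  |y|>.02 x: [(np.float64(0.001), np.float64(0.013), 
[... 3149 characters left out ...]
loat64(-0.009), np.float64(0.013), np.float64(0.022), np.int64(29))]
z0.150 n41 x -0.009 0.013 y 0.020 0.035  |y|>.02 x: [(np.float64(-0.009), np.float64(0.013), np.float64(0.02), np.int64(41))]
z0.156 n41 x -0.009 0.013 y 0.021 0.035  |y|>.02 x: [(np.float64(-0.009), np.float64(0.013), np.float64(0.021), np.int64(41))]
z0.162 n41 x -0.007 0.013 y 0.025 0.035  |y|>.02 x: [(np.float64(-0.007), np.float64(0.013), np.float64(0.025), np.int64(41))]
z0.168 n26 x -0.007 0.012 y 0.027 0.035  |y|>.02 x: [(np.float64(-0.007), np.float64(0.012), np.float64(0.027), np.int64(26))]
z0.174 n7 x -0.004 0.009 y 0.034 0.036  |y|>.02 x: [(np.float64(-0.004), np.float64(0.009), np.float64(0.034), np.int64(7))]
```

Both depth views put the real fingertips at about z = 0.139, just above the sleeve top. That is roughly 39 mm higher than the TCP reading and the stated offset imply. Laterally they are centred. I'll open, descend 3 cm and check.

Call:
play_rows --motion '[[[0, 0, 0], 0, 8.0], [[0, 0, 0], 0, 8.0], [[0, 0, 0], 0, 8.0], [[0, 0, 0], 0, 8.0], [[0, 0, 0], 0, 8.0], [[0, 0, 0], 0, 8.0], [[0, 0, 0.6], 0, 8.0], [[0, 0, 0.6], 0, 8.0], [[0, 0, 0.6], 0, 8.0], [[0, 0, 0.6], 0, 8.0], [[0, 0, 0.6], 0, 8.0], [[0, 0, 0], 0, 8.0], [[0, 0, 0], 0, 8.0]]'

```text
t: 8.8
tcp_pos: [0.4953, 0.1882, 0.0809]
ee_rot: [-0.0, -0.061, 0.998, -0.0]
force: [-0.1, 0.4, 0.3]
width: 0.0798
gripper_force: 0.0
```

```bash
python3 - <<'E'
from h import *
s=sensors.sense();R=Rt(s);c=np.array([.4957,.1885,0]);print(s["force"],s["width"])
out=[]
for n in("wrist","side"):
    m=camera_model(n);p,D=snapshot(n);C=cloud(m,D);out.append(p)
    L=(C-c)@np.c_[R[:,0],R[:,1],[0,0,1]]
    for a,b,nm in((.028,.06,"+y finger"),(-.06,-.028,"-y finger")):
        k=(D>0)&(abs(L[...,0])<.015)&(L[...,1]>a)&(L[...,1]<b)&(L[...,2]>.06)
        if k.sum(): print(n,nm,k.sum(),"x",L[k][:,0].min().round(3),L[k][:,0].max().round(3),"zlow",np.percentile(L[k][:,2],[0,2,5]).round(3),"inner",abs(L[k][:,1]).min().round(3))
    k=(D>0)&(np.hypot(L[...,0],L[...,1])<.02)&(L[...,2]>.145)
    if k.sum(): print(n,"axis z",np.percentile(L[k][:,2],[0,50,100]).round(3))
togo([.4957,.1885,.075])
cv2.imwrite("pics/c4.png",cv2.resize(np.hstack([out[0],cv2.resize(out[1][170:350,190:370],(420,420))]),(800,343)))
E
```

```text
[-0.13483309  0.37924944  0.28132013] 0.07978329398968186
wrist +y finger 8333 x -0.013 0.015 zlow [0.118 0.124 0.129] inner 0.028
wrist -y finger 8670 x -0.013 0.015 zlow [0.117 0.124 0.129] inner 0.028
wrist axis z [0.145 0.188 0.198]
side +y finger 5161 x -0.015 0.015 zlow [0.061 0.138 0.193] inner 0.028
side -y finger 3 x -0.007 -0.007 zlow [0.141 0.141 0.141] inner 0.038
side axis z [0.193 0.218 0.377]
t 8.9 tcp [0.4956 0.1883 0.0813] q [ 0.224  0.408 -0.419  0.744 -0.     0.102] w 0.08
go cm [-0.01  0.02  0.63]
[[-0.993, -0.122, 0.0], [-0.122, 0.993, 0.0], [-0.0, 0.0, -1.0]]
```

View pics/c4.png

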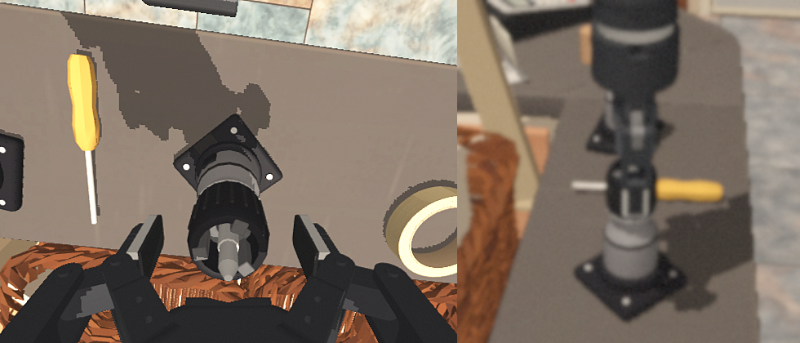

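The fingertips are now at about 0.117 while open, beside the sleeve, with the gripper body at about 0.188, clear of the bit at 0.158. I'll go 0.9 cm lower and close.

Call:
play_rows --motion '[[[0, 0, 0.5], 0, 8.0], [[0, 0, 0.4], 0, 8.0], [[0, 0, 0], 0, 6.5], [[0, 0, 0], 0, 5.5], [[0, 0, 0], 0, 4.8], [[0, 0, 0], 0, 4.0], [[0, 0, 0], 0, 4.0], [[0, 0, 0], 0, 4.0], [[0, 0, 0], 0, 4.0], [[0, 0, 0], 0, 4.0], [[0, 0, 0], 0, 4.0]]' --squeeze 60

```text
t: 10.0
tcp_pos: [0.4954, 0.1882, 0.0725]
ee_rot: [0.0, -0.061, 0.998, -0.0]
force: [-2.0, 0.0, 5.1]
width: 0.0461
gripper_force: 61.2
```

That's a firm grip at 46 mm and 61 N. Now I'll turn it clockwise, which is positive spin with the tool pointing down.

Call:
play_rows --motion '[[[0, 0, 0], 0.08, 4.0], [[0, 0, 0], 0.08, 4.0], [[0, 0, 0], 0.08, 4.0], [[0, 0, 0], 0.08, 4.0], [[0, 0, 0], 0.08, 4.0], [[0, 0, 0], 0.08, 4.0], [[0, 0, 0], 0.08, 4.0], [[0, 0, 0], 0.08, 4.0], [[0, 0, 0], 0.08, 4.0], [[0, 0, 0], 0.08, 4.0]]'

```text
t: 11.0
tcp_pos: [0.4958, 0.1893, 0.0726]
ee_rot: [0.0, 0.334, 0.943, 0.001]
force: [-0.8, 2.6, 4.3]
width: 0.0462
gripper_force: 61.2
```

```bash
cat > st.py <<'E'
from h import *
togo([.4957,.1885,.0725]); s=sensors.sense(); print(s["force"].round(2),s["torque"].round(3),s["tau"].round(3),s["gripper_force"])
E
python3 st.py
```

```text
t 11.0 tcp [0.4958 0.1893 0.0726] q [ 0.224  0.419 -0.428  0.723  0.002  0.905] w 0.0462
go cm [-0.05 -0.07  0.01]
[[-0.777, 0.629, 0.001], [0.629, 0.777, 0.002], [0.001, 0.002, -1.0]]
[-0.76  2.61  4.26] [0.466 0.256 0.139] [ -1.656 -42.817  20.868  -0.241  -0.689  -0.52 ] 61.24482305254787
```

Call:
play_rows --motion '[[[0, 0, 0], 0.05, 4.0], [[0, 0, 0], 0.05, 4.0], [[0, 0, 0], 0.05, 4.0], [[0, 0, 0], 0.05, 4.0], [[0, 0, 0], 0.05, 4.0]]'

```text
t: 11.5
tcp_pos: [0.496, 0.1896, 0.0725]
ee_rot: [-0.0, 0.448, 0.894, 0.001]
force: [0.7, 3.2, 3.6]
width: 0.046
gripper_force: 61.2
```

```bash
python3 st.py
```

```text
t 11.5 tcp [0.496  0.1896 0.0725] q [ 0.225  0.419 -0.428  0.722  0.002  1.153] w 0.046
go cm [-0.07 -0.09  0.  ]
[[-0.599, 0.801, 0.001], [0.801, 0.599, 0.003], [0.001, 0.003, -1.0]]
[0.68 3.21 3.62] [0.525 0.227 0.121] [-1.8270e+00 -4.3107e+01  2.0610e+01  4.3000e-02 -8.3100e-01 -2.7900e-01] 61.186947844253154
```

Turned 1.05 so far, still at free-turning torque. Continuing in small steps.

Call:
play_rows --motion '[[[0, 0, 0], 0.04, 4.0], [[0, 0, 0], 0.04, 4.0], [[0, 0, 0], 0.04, 4.0], [[0, 0, 0], 0, 4.0]]'

```text
t: 11.9
tcp_pos: [0.4961, 0.1897, 0.0725]
ee_rot: [-0.0, 0.5, 0.866, 0.002]
force: [0.5, 3.9, 3.9]
width: 0.0459
gripper_force: 61.2
```

```bash
python3 st.py
```

```text
t 11.9 tcp [0.4961 0.1897 0.0725] q [ 0.225  0.419 -0.428  0.722  0.002  1.272] w 0.0459
go cm [-0.08 -0.1   0.  ]
[[-0.5, 0.866, 0.001], [0.866, 0.5, 0.003], [0.002, 0.003, -1.0]]
[0.46 3.85 3.95] [ 0.829  0.102 -0.008] [ -2.317 -42.951  20.067   0.375  -1.223   0.164] 61.160042267729295
```

Call:
play_rows --motion '[[[0, 0, 0], 0.04, 4.0], [[0, 0, 0], 0.04, 4.0], [[0, 0, 0], 0.04, 4.0]]'

```text
t: 12.2
tcp_pos: [0.4963, 0.1898, 0.0725]
ee_rot: [-0.0, 0.551, 0.835, 0.002]
force: [1.1, 4.3, 3.2]
width: 0.046
gripper_force: 61.1
```

```bash
python3 st.py
```

```text
t 12.2 tcp [0.4963 0.1898 0.0725] q [ 0.225  0.419 -0.428  0.722  0.002  1.391] w 0.046
go cm [-0.09 -0.1   0.  ]
[[-0.393, 0.919, 0.002], [0.919, 0.393, 0.003], [0.002, 0.003, -1.0]]
[1.06 4.27 3.17] [ 0.883 -0.048  0.529] [ -2.802 -43.141  19.857   0.609  -1.234   0.205] 61.123203528040904
```

Torque has risen to 0.53 N m, so the jaws are biting. I'll squeeze harder and press on.

Call:
play_rows --motion '[[[0, 0, 0], 0, 4.0], [[0, 0, 0], 0.04, 4.0], [[0, 0, 0], 0.04, 4.0], [[0, 0, 0], 0.04, 4.0]]' --squeeze 90

```text
t: 12.6
tcp_pos: [0.4965, 0.1898, 0.0727]
ee_rot: [-0.0, 0.599, 0.8, 0.002]
force: [1.0, 4.8, 3.6]
width: 0.0452
gripper_force: 91.2
```

```bash
python3 st.py
```

```text
t 12.6 tcp [0.4965 0.1898 0.0727] q [ 0.225  0.419 -0.428  0.722  0.002  1.51 ] w 0.0452
go cm [-0.1  -0.11  0.02]
[[-0.281, 0.96, 0.002], [0.96, 0.281, 0.003], [0.002, 0.003, -1.0]]
[1.04 4.77 3.56] [0.946 0.014 0.828] [ -3.239 -42.596  19.408   0.676  -1.329   0.498] 91.21057688375004
```

Call:
play_rows --motion '[[[0, 0, 0], 0.04, 4.0], [[0, 0, 0], 0.04, 4.0]]'

```text
t: 12.8
tcp_pos: [0.4966, 0.1897, 0.0727]
ee_rot: [0.0, 0.629, 0.777, 0.002]
force: [1.7, 5.9, 3.7]
width: 0.0455
gripper_force: 91.4
```

```bash
python3 st.py
```

```text
t 12.8 tcp [0.4966 0.1897 0.0727] q [ 0.225  0.419 -0.428  0.722  0.002  1.587] w 0.0455
go cm [-0.1  -0.11  0.02]
[[-0.208, 0.978, 0.002], [0.978, 0.208, 0.002], [0.002, 0.003, -1.0]]
[1.68 5.91 3.7 ] [-0.702 -0.501  2.612] [ -5.075 -42.741  19.284   0.821  -0.989   2.904] 91.41538086812943
```

Torque is now 2.6 N m, so the sleeve is hard up near its stop. I'll open and rise straight up.

Call:
play_rows --motion '[[[0, 0, 0], -0.03, 4.0], [[0, 0, 0], 0, 6.0], [[0, 0, 0], 0, 8.0], [[0, 0, 0], 0, 8.0], [[0, 0, 0], 0, 8.0], [[0, 0, 0], 0, 8.0], [[0, 0, -1], 0, 8.0], [[0, 0, -1.5], 0, 8.0], [[0, 0, -1.5], 0, 8.0], [[0, 0, -1.5], 0, 8.0], [[0, 0, -1.5], 0, 8.0], [[0, 0, -1.5], 0, 8.0], [[0, 0, -1.5], 0, 8.0], [[0, 0, -1.5], 0, 8.0], [[0, 0, -1.5], 0, 8.0], [[0, 0, 0], 0, 8.0], [[0, 0, 0], 0, 8.0], [[0, 0, 0], 0, 8.0]]'

```text
t: 14.6
tcp_pos: [0.4948, 0.1881, 0.2014]
ee_rot: [-0.0, 0.62, 0.784, -0.0]
force: [-0.0, 0.5, -0.6]
width: 0.0799
gripper_force: 0.0
```

```bash
python3 look.py w5; python3 -c "
import cv2;p=cv2.imread('pics/w5.png');cv2.imwrite('pics/w5c.png',cv2.resize(p[110:290,190:400],None,fx=3,fy=3,interpolation=2))"
```

```text
0.132 1423 circle [0.4968 0.1898] 0.0228 mean [0.4963 0.192  0.1369] zmax 0.1418 px 255 309 181 232
0.145 143 circle [0.4969 0.1894] 0.0049 mean [0.4965 0.1908 0.1528] zmax 0.1586 px 276 288 207 221
t 14.65 tcp [0.4947 0.1881 0.2013] q [ 0.224  0.292 -0.251  1.029 -0.     1.562] w 0.0801
go cm [-0.12  0.01  8.93]
[[-0.231, 0.973, -0.001], [0.973, 0.231, -0.0], [0.0, -0.001, -1.0]]
```

View pics/w5c.png

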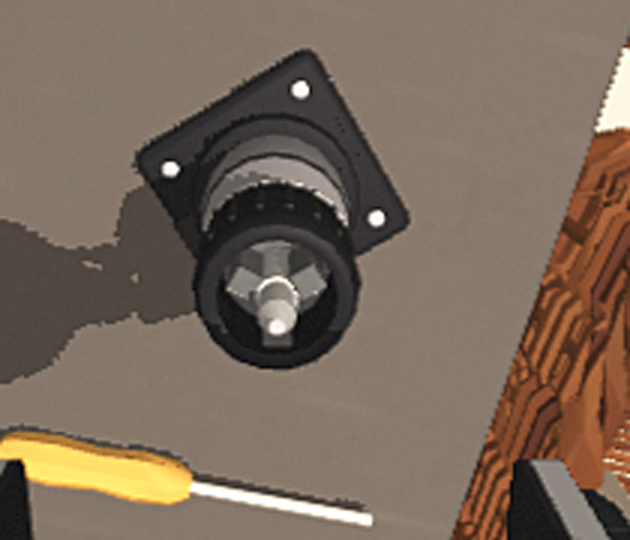

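The crop shows the three jaws closed against the bit at (278,300). The bit is upright, its top is still at 0.1586, and it sits on the sleeve's axis. The gripper is clear, so I'll hand it in.

```bash
python3 -c "
from workcell import order; print(order.finish_job())"
```

```text
the job is handed in; nothing more can be done
None
```

I turned the sleeve clockwise about 1.49 rad until it went hard (2.6 N m) and let go. The last picture shows the jaws closed on the upright, fully seated bit with the gripper clear. I handed it in at about 14.7 s; no verdict was returned.

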